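# Refit the hinge pin of a tube mixer and close its guard

## Robot

A 6-joint arm with a two-finger parallel gripper is mounted at the origin on the work surface. World frame = base frame: x ahead of the robot, y to its left, z up, the work surface at z = 0. Lengths are in mm, angles in rad, forces in N, time in s.
With the tool pointing down it reaches from about 325 to 1000 mm from the base axis. Payload 5.1 kg.
Tool frame: the origin (TCP) lies between the finger pads; the fingertips stand 14 mm ahead of it and the grasp point (between the pads) lies 5 mm behind it; z points along the fingers, y is the line along which they close (so a half turn about z gives the same grasp; the last joint's range is limited). The gripper opens to 85 mm and grips with 20 to 120 N. Pads are 22 mm wide; open, the fingers measure 114 mm over their backs; the gripper's body (76 mm by 85 mm) begins 54 mm behind the grasp point. The pads swing forward as they close: fully open they stand 13 mm farther back than shut.
Start: joints at [-1.303, 0.124, 1.65, -0, 1.367, -0.083], TCP at [223.339, -610.413, 245.322] pointing down, gripper open.
Joint ranges: [-2.61, 2.61], [-1.02, 2.33], [0.03, 2.71], [-1.35, 4.49], [0.32, 2.68], [-2.91, 2.91]. Speed limits (rad/s): [2.57, 2.57, 3.14, 3.14, 3.14, 3.14].

## Interface

Orientations are given as [roll, pitch, yaw] about the fixed x, y, z axes, in that order (R = Rz(yaw) Ry(pitch) Rx(roll)).
In Python, from bench import status, eyes, r gives the robot as it stands.
- The arm moves only by the shell command python3 -m pendant 'ROWS' [FORCE]. ROWS is a JSON object of lists of equal length, an entry for each row: "slide": the shift along the tool's x, y, z normalised to -1 to 1, where 1 is 0.03 m, a list of three; "rot": the turn, a rotation vector about the tool's x, y, z normalised to -1 to 1, where 1 is 0.15 rad, a list of three; "claw": the opening, from 0 (shut) to 1 (fully open). In form: {"slide": [[tx, ty, tz], ...], "rot": [[ax, ay, az], ...], "claw": [claw, ...]}. A call has 1 to 20 rows; each row shifts and turns the commanded pose from where the row before left it, along the tool's axes as they then stand; what a row does not reach is not made up. A row lasts 1/10 s, in which the tool goes at most 50 mm and 8.59 degrees, less where a joint would pass 70% of its speed; a pose out of reach is approached as far as the arm can. A call with a number of a shift or a turn outside -1 to 1 is refused whole. A call with a gripper value outside its range is refused whole. The fingers move at their own pace and stop on an object; FORCE is the grip in N (left out, the last holds). Time passes only in rows, so rows that do not move let the fingers close. It gives the time, the measured TCP pose, the force, the opening and the grip force at its end, in the units of the state.
- status.sense(): the state, without advancing time (a new reading comes with each control period).
- eyes.get_image(name): name is "scene" or "top" or "wrist"; returns (picture, depth): 480x640x3 uint8, red, green, blue; 480x640 float32, mm along the optical axis (not along the pixel's ray), 0 where there is no reading.
- eyes.camera_info(name): a dict with "mtx" (3x3 intrinsics, pixels), "rvec" (rotation vector, rad) and "tvec" (3), from world to camera coordinates, as OpenCV has them. Camera axes: x right, y down, z forward; pixel columns grow to the right and rows downward; lengths in mm; the calibration is good to about 2 mm. The wrist camera is an equidistant fisheye: a pixel r from the principal point sees the ray r / f radians off the axis. A picture is of the moment at which its call begins: read the wrist's pose just before it. camera_info takes no time and is no camera call; for the wrist camera it gives the pose at the moment of the call.
- r.job_done(): hands the job in; it is judged then, once.
Trained networks look in the newest picture that a camera, given by its name, has taken for a name from the list of things; names that differ only in an ending like _2 or _b are one class to them, and where a whole thing is asked for, a point or a joint stands for the part that bears it (a point fixed in the world has none). Each returns a list of dicts, best first, with "p" (0 to 1); they miss things now and then, are a little off and sometimes report something else, mostly with a low value. They report only what shows in the picture. A call takes as long as a camera call.
- eyes.find_in(camera, name): "point" ([x, y, z] in mm, in world coordinates, good to about 4 mm: the middle of the surface that is visible of it).
- eyes.trace(camera, name): "mask" (480x640 bool, what is visible of it).
The state is a dict: "time_s": time; "joints": joint angles; "joint_velocities": joint speeds; "joint_efforts": joint torques, N m; "tcp_pos": TCP position; "tool_rot": TCP orientation; "wrist_force": force on the tool from outside, world axes, zero at the start; "torque": the same for the moment, N m; "gripper_width": opening from 0.0 (shut) to 1.0 (fully open); "grasp_force": force on a finger pad.
Only numpy, scipy, OpenCV 4.12 (cv2) and the standard library are available. Lean on these libraries where they do the work, as an engineer would, in place of code of your own. Each camera call takes 0.05 s, during which the arm holds its last target. There are 200 camera calls.

## Task

The hinge pin of the tube mixer is parked in the white tube rack, head up among the purple-capped tubes. Slide the mixer's clear guard door fully open, push the blue-headed pin through the steel fork and the white lug inside until its flange sits flush on the fork, let go of it, and slide the guard fully shut again. Leave the tubes in the rack and the bottles standing where they are.

Things in the scene. Friction and masses are not known exactly. Their poses are not given: they have to be found in the camera images.
- mixer: bench tube mixer, fixed: white base 220 x 360 mm, on it a turquoise case whose open top face slopes 30 deg, low side to its own -x (roughly the robot). Origin on the table below the centre of the opening; z up, y along the guard's track (robot's left). Extends x -80..+140, y -100..+260 mm; highest fixed edge 200 mm up. Opening 120 mm (up the slope) x 170 mm (y)
- fork_hole (a point): mouth of the pin hole, on the steel fork's upper ear (face x -20..+35, y +-21 mm), 35 mm below the guard's sheet. z out of the hole, 30 deg from vertical, leaning to the mixer's -x; x up the slope; y along the track. The hole, 14 mm wide with 1.5 mm chamfer, runs along -z: ear 8, gap 2, white lug 12 (hole 15), gap 2, ear 8 mm, then 20 mm free. 55 mm free on both sides in y above the ear
- guard (a joint): clear guard door, in m along its track: 0 fully shut (hard stop), 0.14 fully open (hard stop), towards the mixer's +y; may start up to 35 mm ajar. Stays where left; 2 to 4 N move it. Sheet 126 x 150 x 5 mm, covers the fork when shut and strikes a pin that stands more than 35 mm out of the fork's face
- guard_handle (a point): centre of the top of the door's orange handle, a ridge 12 mm wide (y, the slide direction), 50 mm long (x, up the slope), 32 mm tall above the sheet (z), in the middle of the door. Axes as fork_hole's; moves with the door. Door shut: on the fork hole's axis, 72 mm out from its mouth
- pin: hinge pin: steel shank 12 mm across, 40 mm long with tapered foot; then a steel flange 26 mm across, 4 mm thick; then a round blue head 22 mm across, 18 mm tall. 62 mm in all, about 60 g. Origin at the foot's end; z along the pin to the head. Starts upright, flange resting on the rack's top face (50 mm up), in a 17 mm hole, so maybe a little off-centre
- rack: the white tube rack, fixed to the table: a block 110 (its x) x 180 (its y) x 50 mm tall, origin at the centre of its underside. Six holes at x = -25 and +25 mm, y = -60, 0 and +60 mm; the pin and four tubes stand in five of them, which is which varies
- tube0: a 15 mm sample tube with a 17 mm purple cap, loose in the rack, 82 mm tall (stands 37 mm above the rack's top face); origin at the centre of its bottom, z up. To be left alone
- tube1: a 15 mm sample tube with a 17 mm purple cap, loose in the rack, 82 mm tall (stands 37 mm above the rack's top face); origin at the centre of its bottom, z up. To be left alone
- tube2: a 15 mm sample tube with a 17 mm purple cap, loose in the rack, 82 mm tall (stands 37 mm above the rack's top face); origin at the centre of its bottom, z up. To be left alone
- tube3: a 15 mm sample tube with a 17 mm purple cap, loose in the rack, 82 mm tall (stands 37 mm above the rack's top face); origin at the centre of its bottom, z up. To be left alone
- amber_bottle: amber glass bottle with black cap, 60 mm across, 140 mm tall, loose on the table between the robot and the mixer; origin at the centre of its underside. To be left alone
- wash_bottle: white wash bottle with a blue spout, 64 mm across, 195 mm tall, loose on the table to the left of the mixer; origin at the centre of its underside. To be left alone
- dropper_yellow: white dropper bottle with yellow tip, 28 mm across, 71 mm tall, loose on the table behind the rack; origin at the centre of its underside. To be left alone
- dropper_red: white dropper bottle with red tip, 28 mm across, 71 mm tall, loose on the table behind the rack; origin at the centre of its underside. To be left alone

How it is judged:
By the outcome, as a careful person would: the job done as asked, in the order asked, and still so for the second after the job is handed in, with the robot touching nothing.
It also fails if it takes over 69 s, if anything falls off the work surface, if the arm or the gripper's body presses on something with over 40 N, if the wrist force passes 120 N, or if a joint passes its speed limit or range.

## Working session

There is one attempt and no reset: what is moved stays moved. The work goes in short steps, Python scripts to look and compute and a shell command to move; the robot and the scene stay as the last step left them, time stands still between calls to the robot, and variables do not carry over. Pictures are saved under pics/ and viewed, at most 10 in all, crops included, and the job is handed in when it is done.

```bash
mkdir -p pics; ls; cat > h.py <<'E'
import numpy as np, cv2
from bench import status, eyes, r
from scipy.spatial.transform import Rotation as R
def cam(n):
    c=eyes.camera_info(n); K=np.array(c["mtx"],float).reshape(3,3)
    Rm=cv2.Rodrigues(np.array(c["rvec"],float))[0]; return K,Rm,np.array(c["tvec"],float).ravel()
def cloud(n,d):
    K,Rm,t=cam(n); v,u=np.mgrid[:480,:640].astype(float)
    x=(u-K[0,2])/K[0,0]; y=(v-K[1,2])/K[1,1]
    if n=="wrist":
        th=np.hypot(x,y)+1e-9; s=np.tan(th)/th; x=x*s;y=y*s
    P=np.stack([x*d,y*d,d],-1); return (P-t)@Rm
def tool():
    s=status.sense(); return np.array(s["tcp_pos"]), R.from_euler('xyz',s["tool_rot"])
E
cat > a.py <<'E'
from h import *
s=status.sense(); print(s["time_s"],s["tcp_pos"],s["tool_rot"],s["gripper_width"])
ims=[]
for n in ["scene","top"]:
    im,d=eyes.get_image(n); cv2.imwrite(f"pics/{n}0.png",im[:,:,::-1]); np.savez(f"{n}0.npz",im=im,d=d)
    K,Rm,t=cam(n); print(n,"cam at",(-Rm.T@t).round(0))
    for o in ["mixer","guard","guard_handle","fork_hole","pin","rack","tube0","amber_bottle","wash_bottle","dropper_yellow","dropper_red"]:
        print(o,[(np.round(q["point"]).tolist(),round(q["p"],2)) for q in eyes.find_in(n,o)][:5])
E
python3 a.py
```

```text
pics
0.0 [ 223.20216734 -609.85031722  244.0167254 ] [-3.13944911e+00 -1.61566714e-04  3.50847866e-01] 1.0001419499535695
scene cam at [845. 617. 939.]
mixer [([637.0, 245.0, 146.0], 0.61)]
guard [([567.0, 153.0, 164.0], 0.87)]
guard_handle [([565.0, 156.0, 162.0], 0.55)]
fork_hole [([619.0, 247.0, 156.0], 0.6)]
pin [([418.0, -20.0, 86.0], 0.54)]
rack [([533.0, -267.0, 50.0], 0.63)]
tube0 [([498.0, -295.0, 75.0], 0.64), ([550.0, -297.0, 67.0], 0.52), ([552.0, -356.0, 78.0], 0.48)]
amber_bottle [([531.0, -266.0, 51.0], 0.23)]
wash_bottle [([534.0, 504.0, 119.0], 0.88)]
dropper_yellow [([691.0, -329.0, 35.0], 0.6)]
dropper_red [([565.0, 154.0, 161.0], 0.72), ([680.0, -176.0, 44.0], 0.53)]
top cam at [ 282.   73. 1338.]
mixer [([586.0, 195.0, 145.0], 0.77)]
guard [([562.0, 142.0, 159.0], 0.72)]
guard_handle [([559.0, 138.0, 154.0], 0.76)]
fork_hole [([596.0, 193.0, 151.0], 0.72)]
pin [([688.0, -331.0, 47.0], 0.62), ([511.0, 488.0, 111.0], 0.45)]
rack [([519.0, -292.0, 52.0], 0.96), ([690.0, -332.0, 46.0], 0.3)]
tube0 [([545.0, -353.0, 87.0], 0.54), ([546.0, -298.0, 87.0], 0.5), ([495.0, -300.0, 90.0], 0.48)]
amber_bottle [([406.0, -33.0, 101.0], 0.74)]
wash_bottle [([509.0, 487.0, 113.0], 0.91), ([691.0, -332.0, 43.0], 0.54)]
dropper_yellow [([691.0, -331.0, 44.0], 0.74)]
dropper_red [([675.0, -181.0, 42.0], 0.61)]
```

View pics/top0.png

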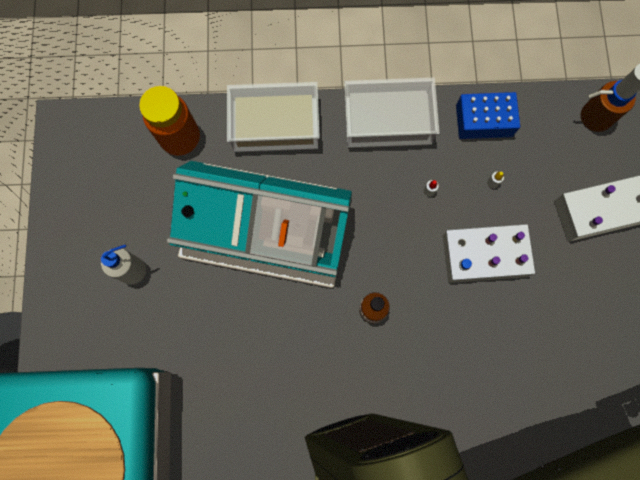

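View pics/scene0.png

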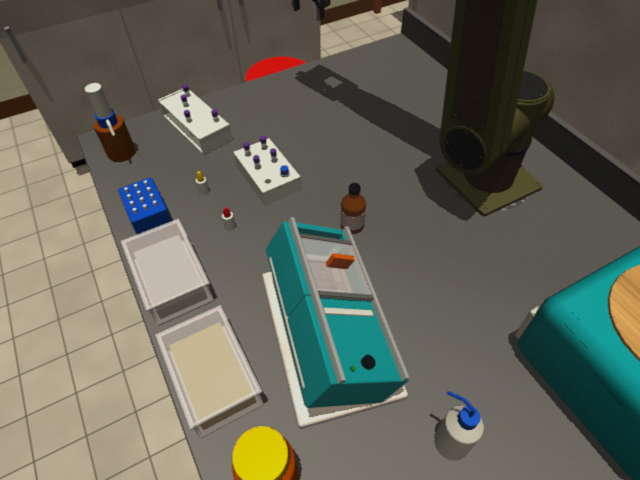

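The top view shows the mixer at around (260,225), with the orange handle at (283,233) on the guard. The blue pin head is at (466,264) in the rack, and the rack's empty hole is at (461,242). Next I measure each of these.

```bash
cat > b.py <<'E'
from h import *
for n,boxes in [("top",dict(pin=(450,250,482,280),mix=(160,155,360,295),rack=(440,220,540,285))),("scene",dict(pin=(272,160,298,182),mix=(255,210,410,425),rack=(225,130,305,205)))]:
    z=np.load(n+"0.npz"); im,d=z["im"],z["d"]; P=cloud(n,d)
    hsv=cv2.cvtColor(im,cv2.COLOR_RGB2HSV); H,S,V=[hsv[...,i].astype(int) for i in range(3)]
    def box(b): m=np.zeros((480,640),bool); m[b[1]:b[3],b[0]:b[2]]=1; return m&(d>0)
    print("==",n)
    m=box(boxes["pin"])&(H>100)&(H<122)&(S>140)
    p=P[m]; print("pin",len(p),p.mean(0).round(1),np.percentile(p[:,2],[5,50,95]).round(1))
    q=p[p[:,2]>np.percentile(p[:,2],60)]; print("  top",q.mean(0).round(1), q.min(0).round(0),q.max(0).round(0))
    m=box(boxes["rack"])&(S<60)&(V>120)&(abs(P[...,2]-50)<7); p=P[m]
    rc=cv2.minAreaRect(p[:,:2].astype(np.float32)); print("rack",len(p),rc,p[:,2].mean())
    mm=box(boxes["mix"])
    m=mm&(H>3)&(H<18)&(S>170)&(P[...,2]>100); p=P[m]; print("handle",len(p),p.mean(0).round(1),p.min(0).round(0),p.max(0).round(0))
    ax=np.linalg.svd(p-p.mean(0))[2]; print("  axes",ax.round(3).tolist())
    m=mm&(H>80)&(H<95)&(S>120)&(P[...,2]>100); p=P[m]
    # ransac plane
    rng=np.random.default_rng(0);best=0
    for _ in range(500):
        a=p[rng.choice(len(p),3,False)]; nn=np.cross(a[1]-a[0],a[2]-a[0]); L=np.linalg.norm(nn)
        if L<100: continue
        nn/=L; k=abs((p-a[0])@nn)<2.5
        if k.sum()>best and abs(nn[2])>.7: best=k.sum();B=k
    p2=p[B]; c=p2.mean(0); nn=np.linalg.svd(p2-c)[2][2]; nn*=np.sign(nn[2])
    print("plane",best,len(p),nn.round(3),"tilt",np.degrees(np.arccos(nn[2])).round(2),"yaw",np.degrees(np.arctan2(-nn[1],-nn[0])).round(2),"d",(c@nn).round(1))
    m=mm&(S<50)&(V>130)&(P[...,2]>3)&(P[...,2]<40); p=P[m]
    rc=cv2.minAreaRect(p[:,:2].astype(np.float32)); print("base",len(p),rc,np.median(p[:,2]))
    for z0 in (0,): 
        m=mm&(P[...,2]>12); print("mixall",cv2.minAreaRect(P[m][:,:2].astype(np.float32)))
im=np.load("top0.npz")["im"]; c=cv2.resize(im[155:295,160:360],None,fx=4,fy=4,interpolation=cv2.INTER_CUBIC); cv2.imwrite("pics/c1.png",c[:,:,::-1])
E
python3 b.py
```

```text
== top
pin 76 [ 490.7 -237.9   70.8] [64.7 71.  75. ]
  top [ 491.  -238.5   73.5] [ 481. -247.   72.] [ 500. -229.   78.]
rack 3484 ((518.9359130859375, -298.792724609375), (110.91204833984375, 182.29168701171875), 2.2686688899993896) 48.84549930521455
handle 156 [549.1 148.2 181.3] [524. 138. 150.] [605. 352. 198.]
  axes [[-0.207, -0.963, 0.172], [0.922, -0.134, 0.362], [-0.326, 0.234, 0.916]]
plane 4111 7096 [-0.483  0.113  0.868] tilt 29.74 yaw -13.15 d -132.0
base 569 ((503.53167724609375, 222.96444702148438), (357.8229675292969, 19.484588623046875), 74.67384338378906) 20.13279930001329
mixall ((601.3069458007812, 198.8087615966797), (361.0165100097656, 213.90899658203125), 76.60549926757812)
== scene
pin 53 [ 495.1 -234.6   68.8] [61.  70.3 74.2]
  top [ 495.2 -236.6   73.1] [ 486. -244.   71.] [ 502. -227.   77.]
rack 1591 ((518.464111328125, -299.08441162109375), (113.26690673828125, 185.60142517089844), 1.957016110420227) 49.96989999867888
handle 294 [555.7 150.9 174.9] [528. 136. 148.] [580. 159. 195.]
  axes [[-0.893, 0.254, -0.372], [-0.388, -0.015, 0.921], [-0.228, -0.967, -0.112]]
plane 4919 10256 [-0.482  0.116  0.869] tilt 29.7 yaw -13.5 d -130.2
base 2094 ((703.474609375, 225.58807373046875), (228.56478881835938, 418.8235778808594), 17.17384910583496) 20.97123901852405
mixall ((603.8123779296875, 145.8318634033203), (478.40765380859375, 295.4955749511719), 69.16229248046875)
```

View pics/c1.png

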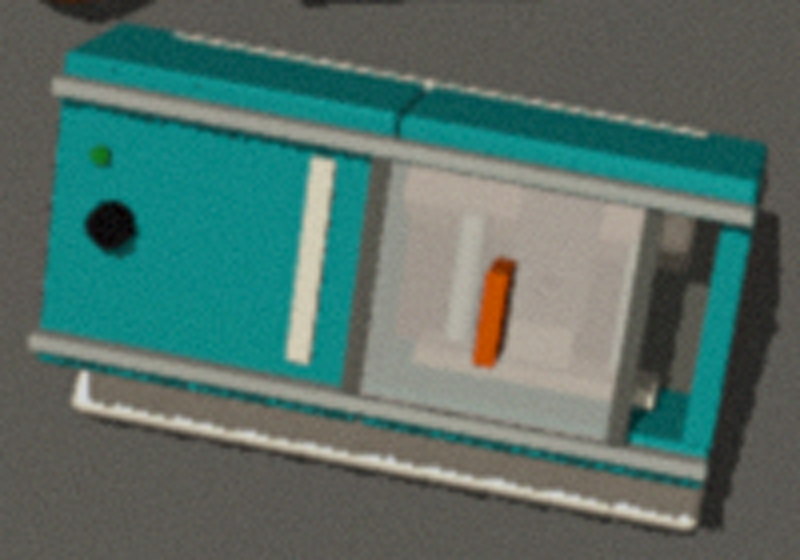

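The crop shows the guard slightly ajar: its right edge is near (635,310), and the fork is partly visible to the right of it. The handle runs from (485,360) to (505,265). Now I fit the mixer frame and work out the handle pose.

```bash
cat >> h.py <<'E'
YAW=np.radians(-13.4)
ym=np.array([-np.sin(YAW),np.cos(YAW),0]); xh=np.array([np.cos(YAW),np.sin(YAW),0])
nv=-np.sin(np.pi/6)*xh+np.cos(np.pi/6)*np.array([0,0,1]); xs=np.cross(ym,nv)
M=np.stack([xs,ym,nv])  # p_slope = M@p
RT=R.from_matrix(np.stack([xs,-ym,-nv],1)) # tilted tool
RD=R.from_euler('xyz',[np.pi,0,YAW])
def togo(pt,Rt):
    "shift in tool axes units (1=30mm) and rotvec units (1=.15rad), in present tool frame"
    p,Rc=tool(); s=status.sense()
    print("tcp",p.round(1),"t",round(s["time_s"],2),"F",np.round(s["wrist_force"],1),"w",round(s["gripper_width"],3),"g",round(s["grasp_force"],1))
    print(" mm tool",Rc.inv().apply(pt-p).round(1),"units",(Rc.inv().apply(pt-p)/30).round(2),"rot units",((Rc.inv()*Rt).as_rotvec()/.15).round(2))
E
cat > c.py <<'E'
from h import *
pc=lambda a:np.percentile(a,[1,5,50,95,99],axis=0).round(1).T.tolist()
for n,b in [("top",(160,155,360,295)),("scene",(255,210,410,425))]:
    z=np.load(n+"0.npz"); im,d=z["im"],z["d"]; P=cloud(n,d)
    hsv=cv2.cvtColor(im,cv2.COLOR_RGB2HSV); H,S,V=[hsv[...,i].astype(int) for i in range(3)]
    bx=np.zeros((480,640),bool); bx[b[1]:b[3],b[0]:b[2]]=1; bx&=d>0
    m=(bx&(H>3)&(H<18)&(S>170)).astype(np.uint8); k,l,st,_=cv2.connectedComponentsWithStats(m); j=1+st[1:,4].argmax()
    q=P[l==j]@M.T; print(n,"handle slope coords xs,y,n",len(q)); [print("  ",a) for a in pc(q)]
    t=q[:,2]>np.percentile(q[:,2],97)-6; print("  top pts",t.sum(),(q[t].min(0)).round(1),q[t].max(0).round(1),"mean",q[t].mean(0).round(1))
    Q=P@np.stack([xh,ym,[0,0,1]]).T
    m=bx&(H>80)&(H<95)&(S>120)&(P[...,2]>100); q=Q[m]; print(" case level-frame x,y,z"); [print("  ",a) for a in pc(q)]
    m=bx&(S<50)&(V>130)&(P[...,2]>12)&(P[...,2]<24)&(Q[...,0]<520); q=Q[m]; print(" base strip",len(q)); [print("  ",a) for a in pc(q)]
    m=bx&(H>80)&(H<95)&(S>120); q=P[m]@M.T; print(" turq n hist",np.histogram(q[:,2],bins=np.arange(-150,-110,3)))
# rough target: origin at base front x+80
E
python3 c.py
```

```text
top handle slope coords xs,y,n 155
   [496.9, 499.7, 524.1, 544.1, 544.6]
   [264.7, 265.1, 270.0, 275.1, 275.9]
   [-113.4, -105.3, -91.5, -87.1, -85.7]
  top pts 107 [496.3 264.7 -92.7] [544.7 275.9 -85.4] mean [522.  270.4 -90. ]
 case level-frame x,y,z
   [445.5, 462.9, 541.3, 616.3, 624.2]
   [154.0, 161.6, 405.4, 500.6, 508.8]
   [102.7, 112.0, 150.6, 184.2, 186.9]
 base strip 516
   [433.6, 434.0, 437.3, 441.5, 450.0]
   [159.1, 174.1, 338.3, 503.5, 509.5]
   [14.1, 15.6, 19.8, 23.3, 23.8]
 turq n hist (array([  62,   72,   76,  219, 1288, 2738, 1405,  152,   18,   13,    1,
          0,    0]), array([-150, -147, -144, -141, -138, -135, -132, -129, -126, -123, -120,
       -117, -114, -111]))
scene handle slope coords xs,y,n 294
   [498.9, 501.7, 526.1, 544.6, 545.9]
   [267.3, 269.3, 276.6, 278.5, 278.9]
   [-119.5, -117.5, -100.0, -89.6, -88.1]
  top pts 102 [498.2 267.3 -94.6] [544.4 279.2 -87.3] mean [522.6 274.2 -91.1]
 case level-frame x,y,z
   [463.8, 473.4, 582.7, 625.0, 630.1]
   [158.3, 168.4, 419.5, 512.6, 513.2]
   [105.2, 114.5, 149.3, 184.3, 186.5]
 base strip 170
   [435.5, 437.3, 460.2, 512.0, 517.2]
   [491.8, 495.4, 509.6, 512.0, 512.3]
   [15.1, 16.2, 19.9, 22.9, 23.7]
 turq n hist (array([ 222,  284,  263,  265,  579, 4014,  682,    7,   18,   24,    3,
          0,    0]), array([-150, -147, -144, -141, -138, -135, -132, -129, -126, -123, -120,
       -117, -114, -111]))
```

```bash
cat > d.py <<'E'
from h import *
h=M.T@np.array([521.5,271.5,-90]); pre=M.T@np.array([521.5,271.5,-25]); print("handle top",h.round(1),"pre",pre.round(1))
p,Rc=tool(); togo(pre,RT); print("after rot, units:",(RT.inv().apply(pre-p)/30).round(2))
E
python3 d.py
```

```text
handle top [546.  149.  182.8] pre [514.4 156.5 239.1]
tcp [ 223.3 -610.4  245.3] t 1.2 F [ 0.1 -0.1 -0.5] w 0.996 g 0.0
 mm tool [ 536.9 -620.2    6.3] units [ 17.9  -20.67   0.21] rot units [-1.02  3.39  3.81]
after rot, units: [  2.94 -27.12   1.94]
```

```bash
python3 -m pendant '{"slide":[[0,0,0],[0,0,0],[0,0,0],[0,0,0],[0,0,0],[0,0,0],[0.1,-1,0.03],[0.1,-1,0.03],[0.1,-1,0.03],[0.1,-1,0.03],[0.1,-1,0.03],[0.1,-1,0.03],[0.1,-1,0.03],[0.1,-1,0.03],[0.1,-1,0.03],[0.1,-1,0.03],[0.1,-1,0.03],[0.1,-1,0.03],[0.1,-1,0.03],[0.1,-1,0.03]],"rot":[[-0.17,0.565,0.635],[-0.17,0.565,0.635],[-0.17,0.565,0.635],[-0.17,0.565,0.635],[-0.17,0.565,0.635],[-0.17,0.565,0.635],[0,0,0],[0,0,0],[0,0,0],[0,0,0],[0,0,0],[0,0,0],[0,0,0],[0,0,0],[0,0,0],[0,0,0],[0,0,0],[0,0,0],[0,0,0],[0,0,0]],"claw":[0.6,0.6,0.6,0.6,0.6,0.6,0.6,0.6,0.6,0.6,0.6,0.6,0.6,0.6,0.6,0.6,0.6,0.6,0.6,0.6]}'; python3 d.py
```

```text
time_s: 3.2
tcp_pos: [362.4, -210.8, 255.8]
tool_rot: [3.141, -0.524, -0.235]
wrist_force: [0.8, 0.8, -0.3]
gripper_width: 0.596
grasp_force: 0.0
handle top [546.  149.  182.8] pre [514.4 156.5 239.1]
tcp [ 362.4 -210.8  255.8] t 3.2 F [ 0.8  0.8 -0.3] w 0.596 g 0.0
 mm tool [  45.7 -392.6   45.5] units [  1.52 -13.09   1.52] rot units [ 0.01 -0.01 -0.01]
after rot, units: [  1.53 -13.08   1.53]
```

```bash
python3 -m pendant '{"slide":[[0.12,-1,0],[0.12,-1,0],[0.12,-1,0],[0.12,-1,0],[0.12,-1,0],[0.12,-1,0],[0.12,-1,0],[0.12,-1,0.1],[0.12,-1,0.2],[0.12,-1,0.2],[0.12,-1,0.3],[0.12,-1,0.3],[0.12,-1,0.3],[0,0,0],[0,0,0]],"rot":[[0,0,0],[0,0,0],[0,0,0],[0,0,0],[0,0,0],[0,0,0],[0,0,0],[0,0,0],[0,0,0],[0,0,0],[0,0,0],[0,0,0],[0,0,0],[0,0,0],[0,0,0]],"claw":[0.6,0.6,0.6,0.6,0.6,0.6,0.6,0.6,0.6,0.6,0.6,0.6,0.6,0.6,0.6]}'; python3 d.py; cat > w.py <<'E'
import sys
from h import *
tool(); im,d=eyes.get_image("wrist"); cv2.imwrite(f"pics/{sys.argv[1]}.png",im[:,:,::-1]); np.savez(sys.argv[1]+".npz",im=im,d=d)
P=cloud("wrist",d); np.save(sys.argv[1]+"_P.npy",P)
hsv=cv2.cvtColor(im,cv2.COLOR_RGB2HSV); H,S,V=[hsv[...,i].astype(int) for i in range(3)]
m=((H>3)&(H<18)&(S>170)&(d>0)).astype(np.uint8); k,l,st,c=cv2.connectedComponentsWithStats(m); 
if k>1:
    j=1+st[1:,4].argmax(); q=P[l==j]@M.T; print("orange",c[j],len(q)); print(np.percentile(q,[1,5,50,95,99],axis=0).round(1).T)
    t=abs(q[:,2]-np.percentile(q[:,2],90))<3; print("top",t.sum(),np.percentile(q[t],[2,50,98],axis=0).round(1).T)
E
python3 w.py w1
```

```text
time_s: 4.7
tcp_pos: [512.5, 153.6, 242.1]
tool_rot: [3.141, -0.522, -0.233]
wrist_force: [0.2, 1.0, -0.2]
gripper_width: 0.598
grasp_force: 0.0
handle top [546.  149.  182.8] pre [514.4 156.5 239.1]
tcp [512.5 153.6 242.1] t 4.7 F [ 0.2  1.  -0.2] w 0.598 g 0.0
 mm tool [-0.4 -3.3  3.2] units [-0.01 -0.11  0.11] rot units [0.   0.01 0.01]
after rot, units: [-0.02 -0.11  0.11]
orange [75.43414634 90.10514905] 5535
[[ 618.6  623.8  658.3  704.6  722. ]
 [ 533.3  534.1  545.9  591.4  607.7]
 [-350.9 -323.7 -257.5 -221.4 -217.9]]
top 495 [[ 650.   662.1  686. ]
 [ 548.8  564.9  610.4]
 [-227.5 -224.6 -221.9]]
```

View pics/w1.png

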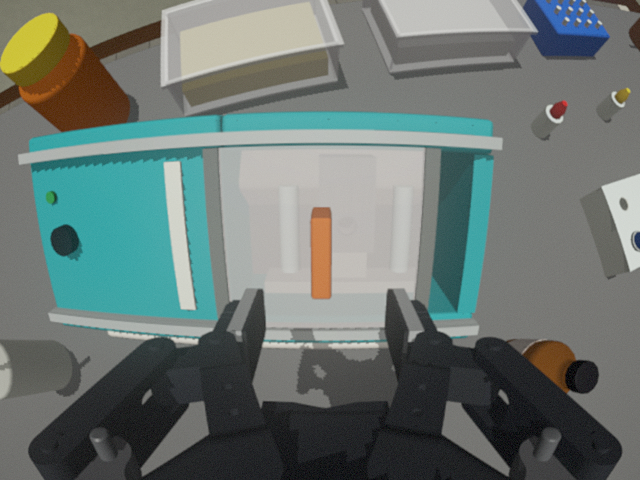

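The wrist view shows the handle from (320,210) to (320,298), between the open fingers. The fork hole shows faintly through the sheet at (347,225).

```bash
sed -i 's/(d>0)).astype/(d>0)\&(np.abs(np.mgrid[:480,:640][1]-320)<150)\&(np.mgrid[:480,:640][0]>150)).astype/' w.py; python3 w.py w2; python3 - <<'E'
from h import *
p,Rc=tool(); print("tcp slope",(M@p).round(1))
E
```

```text
tcp slope [522.5 267.3 -21.3]
```

```bash
sed -i 's/H>3)&(H<18)&(S>170)/H>2)\&(H<20)\&(S>120)/' w.py; python3 - <<'E'
import numpy as np,cv2
z=np.load('w2.npz');hsv=cv2.cvtColor(z['im'],cv2.COLOR_RGB2HSV);print(hsv[250,320],hsv[280,320],hsv[213,322],z['d'][250,320])
E
python3 w.py w3
```

```text
[ 13 153 203] [ 13 156 200] [ 10 132 159] 209.48735
orange [319.14371981 253.58091787] 1656
[[ 499.6  502.1  527.2  547.4  547.7]
 [ 265.9  266.4  271.   275.7  276.2]
 [-113.2 -103.8  -91.3  -90.2  -89.8]]
top 1500 [[500.1 524.8 546.8]
 [265.9 271.  276.1]
 [-92.6 -91.2 -90. ]]
```

```bash
python3 -m pendant '{"slide":[[0.03,-0.12,0.7],[0,0,0.7],[0,0,0.7],[0,0,0.66],[0,0,0],[0,0,0],[0,0,0],[0,0,0],[0,0,0]],"rot":[[0,0,0],[0,0,0],[0,0,0],[0,0,0],[0,0,0],[0,0,0],[0,0,0],[0,0,0],[0,0,0]],"claw":[0.6,0.6,0.6,0.6,0,0,0,0,0]}' 40; python3 - <<'E'
from h import *
p,Rc=tool(); print("tcp slope",(M@p).round(1)); print(M@status.sense()["wrist_force"])
E
```

```text
time_s: 5.75
tcp_pos: [554.9, 147.0, 172.9]
tool_rot: [-3.141, -0.526, -0.235]
wrist_force: [-3.5, -1.0, 3.4]
gripper_width: 0.131
grasp_force: 42.4
tcp slope [ 524.4  271.6 -103.1]
[-1.08731736 -1.75008845  4.51097815]
```

```bash
python3 -m pendant '{"slide":[[0,-0.3,0],[0,-0.6,0],[0,-0.6,0],[0,-0.6,0],[0,-0.6,0],[0,-0.6,0],[0,-0.4,0],[0,-0.2,0],[0,-0.1,0],[0,-0.1,0],[0,-0.1,0],[0,-0.1,0],[0,0,0]],"rot":[[0,0,0],[0,0,0],[0,0,0],[0,0,0],[0,0,0],[0,0,0],[0,0,0],[0,0,0],[0,0,0],[0,0,0],[0,0,0],[0,0,0],[0,0,0]],"claw":[0,0,0,0,0,0,0,0,0,0,0,0,0]}'; cat > s.py <<'E'
from h import *
p,Rc=tool(); print("tcp slope",(M@p).round(1),"Fslope",(M@status.sense()["wrist_force"]).round(1))
E
python3 s.py
```

```text
time_s: 7.05
tcp_pos: [582.8, 264.4, 172.8]
tool_rot: [3.119, -0.521, -0.233]
wrist_force: [-24.1, -33.3, 24.4]
gripper_width: 0.134
grasp_force: 50.5
tcp slope [ 524.3  392.2 -103.2] Fslope [ -1.4 -38.   29. ]
```

```bash
python3 -m pendant '{"slide":[[0,0.15,0],[0,0,0],[0,0,0],[0,0,0],[0,0,0],[0,0,-0.8],[0,0,-1],[0,0,-1],[0,0,-0.8],[0,1,0],[0,1,0],[0,1,0],[0,1,0],[0,0.6,0],[0,0,0],[0,0,0]],"rot":[[0,0,0],[0,0,0],[0,0,0],[0,0,0],[0,0,0],[0,0,0],[0,0,0],[0,0,0],[0,0,0],[0,0,0],[0,0,0],[0,0,0],[0,0,0],[0,0,0],[0,0,0],[0,0,0]],"claw":[0,0,0.5,0.5,0.5,0.5,0.5,0.5,0.5,0.5,0.5,0.5,0.5,0.5,0.5,0.5]}'; python3 s.py; python3 w.py w4; python3 - <<'E'
import cv2
im=cv2.imread('pics/w4.png'); cv2.imwrite('pics/w4c.png',cv2.resize(im[100:330,180:480],None,fx=2.6,fy=2.6,interpolation=cv2.INTER_CUBIC))
E
```

```text
time_s: 8.65
tcp_pos: [499.1, 146.7, 264.9]
tool_rot: [-3.141, -0.524, -0.235]
wrist_force: [-0.4, 0.3, -0.4]
gripper_width: 0.501
grasp_force: 0.0
tcp slope [523.5 258.3   3.7] Fslope [-0.6  0.2 -0.1]
orange [299. 476.] 1
[[535.1 535.1 535.1 535.1 535.1]
 [264.3 264.3 264.3 264.3 264.3]
 [ 86.2  86.2  86.2  86.2  86.2]]
top 1 [[535.1 535.1 535.1]
 [264.3 264.3 264.3]
 [ 86.2  86.2  86.2]]
```

View pics/w4c.png

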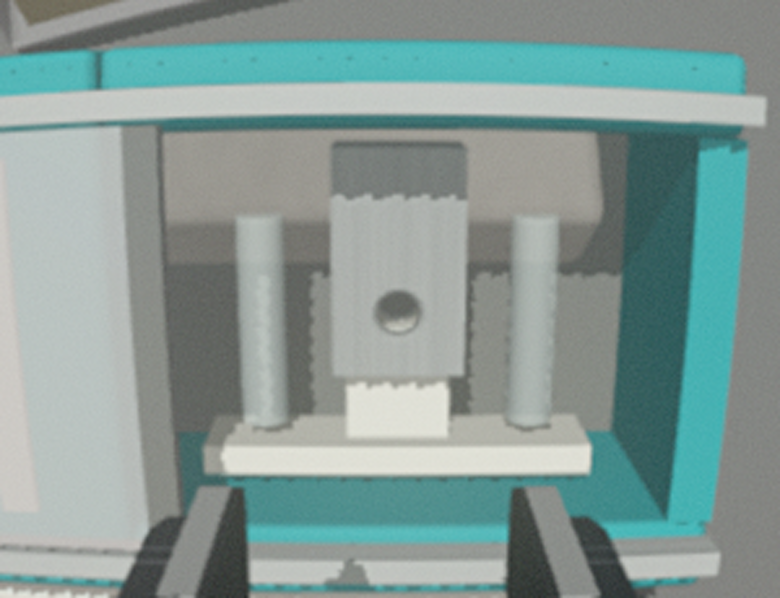

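The fork is now clear of the door. The hole is at crop pixel (398,312), or image pixel (333,220), centred on an ear that spans x 332 to 466 in the crop. Now I measure the hole.

```bash
cat > f.py <<'E'
from h import *
z=np.load("w4.npz"); d=z["d"]; im=z["im"]; P=np.load("w4_P.npy"); Q=P@M.T
g=cv2.cvtColor(im,cv2.COLOR_RGB2GRAY)
face=Q[180:243,312:355]; f=face[abs(face[...,2]-np.median(face[...,2]))<5]; print("face n",np.median(f[:,2]).round(1),"xs",np.percentile(f[:,0],[1,99]).round(1),"y",np.percentile(f[:,1],[1,99]).round(1))
A=np.c_[f[:,:2],np.ones(len(f))]; print("plane slopes deg",np.degrees(np.linalg.lstsq(A,f[:,2],rcond=None)[0][:2]).round(2))
row=Q[215:226,300:370]; print("y edges row", [ (r_[abs(r_[:,2]+162)<6][:,1].min().round(1),r_[abs(r_[:,2]+162)<6][:,1].max().round(1)) for r_ in row[::5]])
w=g[200:240,314:352].astype(float)
m=np.zeros(g.shape,np.uint8); sub=(g[205:236,318:349]<140); m[205:236,318:349]=sub
k,l,st,c=cv2.connectedComponentsWithStats(m); print([(st[j].tolist(),c[j].round(1).tolist()) for j in range(1,k)])
cands=[c[1+st[1:,4].argmax()],(333.1,220.0)]
K,Rm,t=cam("wrist"); C=-Rm.T@t
for u,v in cands:
    x=(u-K[0,2])/K[0,0];y=(v-K[1,2])/K[1,1];th=np.hypot(x,y);s=np.tan(th)/th
    ray=Rm.T@np.array([x*s,y*s,1]); 
    for n0 in (np.median(f[:,2]),-162.5):
        lam=(n0-nv@C)/(nv@ray); print("hole slope",(M@(C+lam*ray)).round(1), (C+lam*ray).round(1))
print("cam slope",(M@C).round(1)); print(np.round(g[212:230:2,320:348:2]))
E
python3 f.py
```

```text
face n -163.3 xs [504.3 556.1] y [235.5 269.9]
plane slopes deg [0.17 0.1 ]
y edges row [(np.float64(232.2), np.float64(274.0)), (np.float64(232.2), np.float64(274.0)), (np.float64(232.0), np.float64(274.1))]
[([324, 212, 18, 13, 168], [332.5, 217.7])]
hole slope [ 525.   253.2 -163.3] [580.4 122.  121.1]
hole slope [ 525.2  253.2 -162.5] [580.1 122.1 121.9]
hole slope [ 523.   252.7 -163.3] [578.6 121.9 120.1]
hole slope [ 523.2  252.7 -162.5] [578.4 122.  120.9]
cam slope [597.2 259.3 132. ]
[[174 176 179 175 155 134 117 119 133 161 174 179 178 174]
 [175 175 177 143 112 103  98 103 100 117 154 177 178 175]
 [173 176 156 109 100 102 102 102 103 101 123 161 177 173]
 [176 174 144 108  99 101 103  99 100 103 115 155 176 173]
 [177 174 138 117 110 101 103 101 106 115 124 150 173 172]
 [176 174 145 120 125 122 122 141 139 153 135 161 175 175]
 [174 176 162 135 150 170 171 176 179 171 139 172 178 175]
 [175 176 175 153 148 185 195 191 170 151 170 178 178 177]
 [174 177 179 174 169 158 149 154 162 176 180 180 178 174]]
```

```bash
python3 -m pendant '{"slide":[[0,0,0],[0,0,0],[0,0,0],[0,0,0],[0.2,0.9,0],[0.2,0.9,0],[0.2,0.9,0],[0.2,0.9,0],[0.2,0.9,0],[0.2,0.9,0],[0.2,0.9,0.2],[0.2,0.9,0.2],[0.2,0.9,0.2],[0.2,0.9,0.3],[0.2,0.9,0.3],[0.2,0.9,0.3],[0.2,0.9,0.3],[0.1,0.9,0.3],[0,0,0],[0,0,0]],"rot":[[0,-0.87,0],[0,-0.87,0],[0,-0.87,0],[0,-0.88,0],[0,0,0],[0,0,0],[0,0,0],[0,0,0],[0,0,0],[0,0,0],[0,0,0],[0,0,0],[0,0,0],[0,0,0],[0,0,0],[0,0,0],[0,0,0],[0,0,0],[0,0,0],[0,0,0]],"claw":[0.5,0.5,0.5,0.5,0.5,0.5,0.5,0.5,0.5,0.5,0.5,0.5,0.5,0.5,0.5,0.5,0.5,0.5,0.5,0.5]}'; cat > p.py <<'E'
from h import *
import sys
im,d=eyes.get_image("wrist"); cv2.imwrite(f"pics/{sys.argv[1]}.png",im[:,:,::-1]); P=cloud("wrist",d); np.savez(sys.argv[1]+".npz",im=im,d=d,P=P)
hsv=cv2.cvtColor(im,cv2.COLOR_RGB2HSV); H,S,V=[hsv[...,i].astype(int) for i in range(3)]
m=((H>98)&(H<125)&(S>110)&(d>0)).astype(np.uint8); k,l,st,c=cv2.connectedComponentsWithStats(m)
for j in range(1,k):
    if st[j,4]>100:
        q=P[l==j]; print("blue",c[j].round(1),len(q),q.mean(0).round(1),np.percentile(q[:,2],[5,50,95]).round(1))
        t=q[abs(q[:,2]-np.percentile(q[:,2],85))<2]; (cc,rr)=cv2.minEnclosingCircle(t[:,:2].astype(np.float32)); print("   top",t.mean(0).round(1),"circ",np.round(cc,1),round(rr,1))
togo(np.array([491.0,-239,70]),RD)
E
python3 p.py w5
```

```text
time_s: 10.7
tcp_pos: [490.5, -239.7, 201.1]
tool_rot: [-3.141, 0.001, -0.234]
wrist_force: [0.6, -0.1, 0.4]
gripper_width: 0.5
grasp_force: 0.0
blue [324.9 225.3] 543 [ 495.8 -239.9   72.4] [71.3 72.4 73.5]
   top [ 495.8 -240.    72.4] circ [ 496.4 -239.9] 10.3
tcp [ 490.7 -239.3  201.6] t 10.75 F [ 0.1 -0.2  0.6] w 0.499 g 0.0
 mm tool [  0.3  -0.3 131.6] units [ 0.01 -0.01  4.39] rot units [-0.  0.  0.]
```

View pics/w5.png

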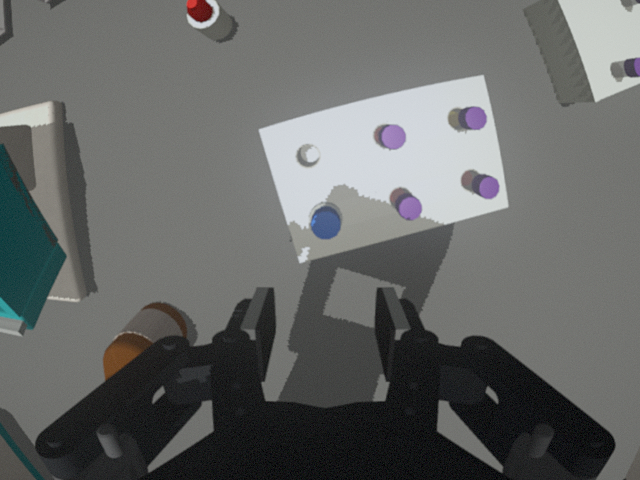

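The view shows the pin at (325,222), with the empty hole beside it at (309,155) and the nearest tube at (408,207). The finger gap lines up with the pin along the closing line. Descending to grasp.

```bash
python3 -m pendant '{"slide":[[0.15,-0.02,0.6],[0,0,1],[0,0,1],[0,0,0.9],[0,0,0.5],[0,0,0.36],[0,0,0],[0,0,0],[0,0,0],[0,0,0],[0,0,0],[0,0,0]],"rot":[[0,0,0],[0,0,0],[0,0,0],[0,0,0],[0,0,0],[0,0,0],[0,0,0],[0,0,0],[0,0,0],[0,0,0],[0,0,0],[0,0,0]],"claw":[0.5,0.5,0.5,0.5,0.5,0.5,0.5,0,0,0,0,0]}' 60; python3 p.py w6
```

```text
time_s: 11.95
tcp_pos: [495.7, -241.2, 72.8]
tool_rot: [3.141, -0.003, -0.234]
wrist_force: [0.2, 0.5, 6.8]
gripper_width: 0.228
grasp_force: 59.0
blue [325.3 318. ] 2024 [ 496.9 -241.1   71.5] [69.2 71.8 72.7]
   top [ 496.4 -240.8   71.8] circ [ 496.1 -240.6] 11.0
tcp [ 495.7 -241.2   72.8] t 12.0 F [0.3 1.3 7.2] w 0.23 g 59.0
 mm tool [-5.1 -1.   2.8] units [-0.17 -0.03  0.09] rot units [ 0.   -0.02 -0.  ]
```

```bash
python3 -m pendant '{"slide":[[0,0,-0.2],[0,0,-0.5],[0,0,-0.8],[0,0,-0.9],[0,0,-1],[0,0,-1],[0,0,-0.8],[0,0,-0.4],[0,0,0],[0,0,0]],"rot":[[0,0,0],[0,0,0],[0,0,0],[0,0,0],[0,0,0],[0,0,0],[0,0,0],[0,0,0],[0,0,0],[0,0,0]],"claw":[0,0,0,0,0,0,0,0,0,0]}'; python3 p.py w7; python3 - <<'E'
import cv2
im=cv2.imread('pics/w7.png'); cv2.imwrite('pics/w7c.png',cv2.resize(im[200:440,200:440],None,fx=2.5,fy=2.5,interpolation=cv2.INTER_CUBIC))
E
```

```text
time_s: 13.0
tcp_pos: [494.0, -240.3, 238.1]
tool_rot: [-3.141, 0.001, -0.234]
wrist_force: [-0.6, -0.2, -0.6]
gripper_width: 0.224
grasp_force: 58.7
blue [324.9 312.9] 2606 [ 495.  -239.8  232. ] [223.3 235.9 237.1]
   top [ 494.4 -239.7  236.2] circ [ 493.9 -239.3] 11.1
tcp [ 493.7 -240.1  237.2] t 13.05 F [ 0.4 -0.5 -0.8] w 0.229 g 58.7
 mm tool [ -2.4  -0.3 167.2] units [-0.08 -0.01  5.57] rot units [-0.01  0.02 -0.  ]
```

View pics/w7c.png

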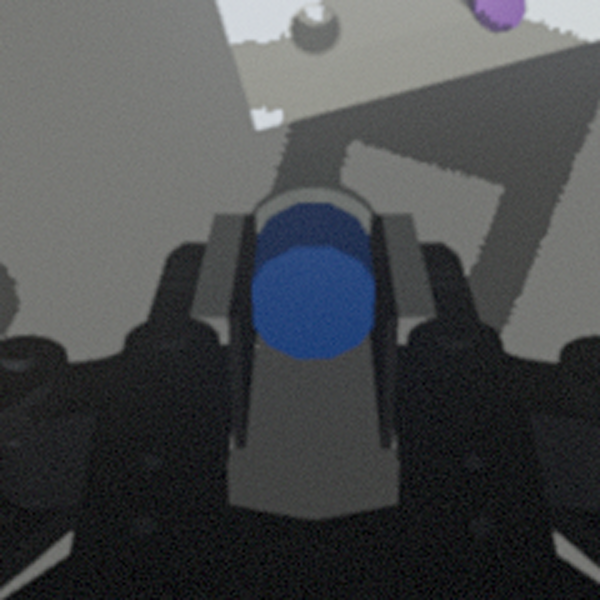

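The pin is held by its head, at crop (312,300), with the flange just below the pads. Moving it to a point above the fork, tilted.

```bash
python3 -m pendant '{"slide":[[0,0,0],[0,0,0],[0,0,0],[0,0,0],[-0.1,-0.5,-0.3],[-0.14,-0.92,-0.3],[-0.14,-0.92,-0.3],[-0.14,-0.92,-0.3],[-0.14,-0.92,-0.3],[-0.14,-0.92,-0.3],[-0.14,-0.92,-0.3],[-0.14,-0.92,0],[-0.14,-0.92,0],[-0.14,-0.92,0],[-0.14,-0.92,0],[-0.14,-0.92,0],[-0.14,-0.92,0],[-0.14,-0.86,0],[0,0,0],[0,0,0]],"rot":[[0,0.87,0],[0,0.87,0],[0,0.87,0],[0,0.88,0],[0,0,0],[0,0,0],[0,0,0],[0,0,0],[0,0,0],[0,0,0],[0,0,0],[0,0,0],[0,0,0],[0,0,0],[0,0,0],[0,0,0],[0,0,0],[0,0,0],[0,0,0],[0,0,0]],"claw":[0,0,0,0,0,0,0,0,0,0,0,0,0,0,0,0,0,0,0,0]}'; cat > q.py <<'E'
from h import *
import sys
im,d=eyes.get_image("wrist"); cv2.imwrite(f"pics/{sys.argv[1]}.png",im[:,:,::-1]); P=cloud("wrist",d)
p,Rc=tool(); Q=P@M.T; T=M@p
hsv=cv2.cvtColor(im,cv2.COLOR_RGB2HSV); H,S,V=[hsv[...,i].astype(int) for i in range(3)]
m=((H>98)&(H<125)&(S>110)&(d>0)); m[:250]=0
q=Q[m]; t=q[abs(q[:,2]-np.percentile(q[:,2],85))<2.5]; cc,rr=cv2.minEnclosingCircle(t[:,:2].astype(np.float32))
print("TCP slope",T.round(1),"head top mean",t.mean(0).round(1),"circ",np.round(cc,1),round(rr,1))
A=np.c_[t[:,:2]-t[:,:2].mean(0),np.ones(len(t))]; print("head plane slopes deg",np.degrees(np.linalg.lstsq(A,t[:,2],rcond=None)[0][:2]).round(2))
togo(M.T@np.array([523.2,253,-85]),RT)
E
python3 q.py w8
```

```text
time_s: 15.05
tcp_pos: [500.9, 140.3, 262.6]
tool_rot: [3.139, -0.52, -0.232]
wrist_force: [-0.4, -1.5, -0.5]
gripper_width: 0.227
grasp_force: 59.0
TCP slope [5.256e+02 2.521e+02 4.000e-01] head top mean [526.3 252.6  -0.9] circ [525.5 252.4] 11.2
head plane slopes deg [-0.89 -0.17]
tcp [501.1 139.8 263.1] t 15.1 F [-0.4 -0.2 -0.4] w 0.226 g 59.0
 mm tool [-2.2 -1.1 85.4] units [-0.07 -0.04  2.85] rot units [0.01 0.02 0.  ]
```

```bash
python3 -m pendant '{"slide":[[-0.09,-0.01,0.6],[0,0,0.8],[0,0,0.7],[0,0,0.5],[0,0,0.25],[0,0,0],[0,0,0]],"rot":[[0,0,0],[0,0,0],[0,0,0],[0,0,0],[0,0,0],[0,0,0],[0,0,0]],"claw":[0,0,0,0,0,0,0]}'; python3 q.py w9;  python3 - <<'E'
import cv2
im=cv2.imread('pics/w9.png'); cv2.imwrite('pics/w9c.png',cv2.resize(im[160:380,220:430],None,fx=2.7,fy=2.7,interpolation=cv2.INTER_CUBIC))
E
```

```text
time_s: 15.8
tcp_pos: [541.2, 130.6, 190.0]
tool_rot: [-3.141, -0.524, -0.235]
wrist_force: [0.3, -1.4, -0.7]
gripper_width: 0.226
grasp_force: 59.0
TCP slope [525.  252.8 -83.2] head top mean [525.3 252.7 -84.5] circ [471.2 166.8] 112.7
head plane slopes deg [-0.45  0.31]
tcp [541.3 130.9 190.5] t 15.85 F [-0.   0.3 -1.5] w 0.225 g 59.0
 mm tool [-1.8 -0.2  1.8] units [-0.06 -0.01  0.06] rot units [-0.   -0.01 -0.01]
```

View pics/w9c.png

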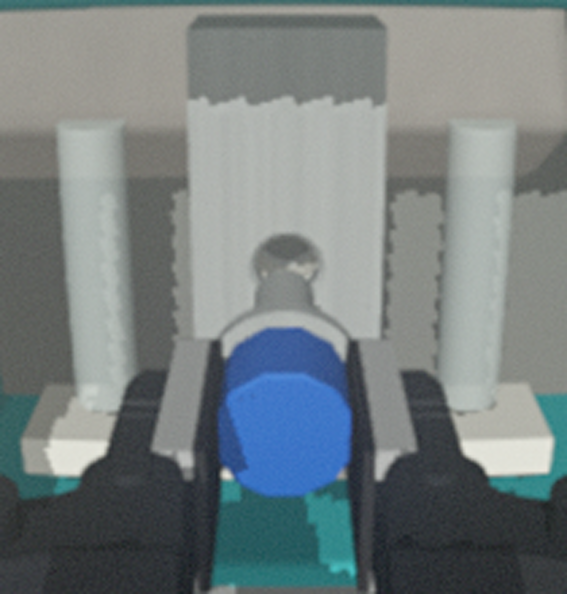

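The shank's foot at crop (286,272) lines up sideways with the hole at about (286,262). Now I check the remaining offset along the slope numerically.

```bash
cat > v.py <<'E'
from h import *
K,Rm,t=cam("wrist"); C=-Rm.T@t; p,Rc=tool(); T=M@p; print("T",T.round(1))
def px(s):
    c=Rm@(M.T@np.array(s,float))+t; th=np.arctan2(np.hypot(c[0],c[1]),c[2]); k=th/np.hypot(c[0],c[1]); u=K[0,0]*c[0]*k+K[0,2]; v=K[1,1]*c[1]*k+K[1,2]
    return ((u-220)*2.7).round(1),((v-160)*2.7).round(1)
for r_ in (7,8.5):
    print("hole r",r_,"L,R,T,B",[px((523+a*r_,253+b*r_,-162.8)) for a,b in((0,1),(0,-1),(1,0),(-1,0))])
print("ear edges",px((523,274,-162.8)),px((523,232,-162.8)),"upper end",px((558,253,-162.8)))
for rr,z in((4,63),(6,58)): print("foot r",rr,[px((T[0]+a*rr,T[1]+b*rr,T[2]-z)) for a,b in((0,1),(0,-1),(1,0))])
im=cv2.imread("pics/w9.png",0); col=im[200:300,324:328].mean(1); print(dict(zip(((np.arange(200,300)-160)*2.7).round(0).astype(int).tolist(),col.astype(int).tolist())))
E
python3 v.py
```

```text
T [525.  252.8 -83.2]
hole r 7 L,R,T,B [(np.float64(253.2), np.float64(266.2)), (np.float64(316.7), np.float64(266.2)), (np.float64(284.9), np.float64(236.1)), (np.float64(285.0), np.float64(295.7))]
hole r 8.5 L,R,T,B [(np.float64(246.4), np.float64(266.2)), (np.float64(323.5), np.float64(266.1)), (np.float64(284.9), np.float64(229.5)), (np.float64(285.0), np.float64(301.9))]
ear edges (np.float64(190.0), np.float64(266.1)) (np.float64(379.9), np.float64(265.9)) upper end (np.float64(284.9), np.float64(109.9))
foot r 4 [(np.float64(266.7), np.float64(284.7)), (np.float64(305.9), np.float64(284.7)), (np.float64(286.3), np.float64(266.3))]
foot r 6 [(np.float64(256.3), np.float64(293.7)), (np.float64(316.4), np.float64(293.6)), (np.float64(286.4), np.float64(265.4))]
{108: 175, 111: 175, 113: 177, 116: 177, 119: 177, 122: 177, 124: 177, 127: 177, 130: 178, 132: 176, 135: 177, 138: 178, 140: 177, 143: 178, 146: 178, 148: 177, 151: 178, 154: 178, 157: 177, 159: 176, 162: 177, 165: 178, 167: 177, 170: 178, 173: 178, 176: 177, 178: 177, 181: 177, 184: 177, 186: 176, 189: 177, 192: 177, 194: 178, 197: 177, 200: 178, 202: 178, 205: 178, 208: 177, 211: 178, 213: 177, 216: 177, 219: 177, 221: 177, 224: 178, 227: 178, 230: 176, 232: 150, 235: 114, 238: 102, 240: 98, 243: 101, 246: 99, 248: 99, 251: 99, 254: 99, 256: 100, 259: 114, 262: 126, 265: 139, 267: 146, 270: 142, 273: 136, 275: 137, 278: 136, 281: 137, 284: 138, 286: 135, 289: 136, 292: 135, 294: 136, 297: 135, 300: 136, 302: 137, 305: 137, 308: 142, 310: 165, 313: 178, 316: 179, 319: 180, 321: 180, 324: 172, 327: 128, 329: 91, 332: 88, 335: 89, 338: 91, 340: 90, 343: 91, 346: 90, 348: 91, 351: 91, 354: 89, 356: 91, 359: 88, 362: 90, 364: 89, 367: 87, 370: 95, 373: 113, 375: 126}
```

```bash
python3 -m pendant '{"slide":[[-0.07,0,0],[0,0,0.2],[0,0,0.2],[0,0,0.15],[0,0,0.1],[0,0,0.1],[0,0,0.1],[0,0,0.1],[0,0,0]],"rot":[[0,0,0],[0,0,0],[0,0,0],[0,0,0],[0,0,0],[0,0,0],[0,0,0],[0,0,0],[0,0,0]],"claw":[0,0,0,0,0,0,0,0,0]}' 80; python3 s.py
```

```text
time_s: 16.75
tcp_pos: [553.2, 128.1, 163.2]
tool_rot: [3.141, -0.523, -0.234]
wrist_force: [0.6, 0.0, -0.3]
gripper_width: 0.217
grasp_force: 78.4
tcp slope [ 521.9  252.8 -112.8] Fslope [ 0.3  0.2 -0.6]
```

The foot is about 13 mm into the hole with no side force. Pressing on to flush.

```bash
python3 -m pendant '{"slide":[[0,0,0.12],[0,0,0.12],[0,0,0.12],[0,0,0.12],[0,0,0.12],[0,0,0.1],[0,0,0.08],[0,0,0.06],[0,0,0.06],[0,0,0]],"rot":[[0,0,0],[0,0,0],[0,0,0],[0,0,0],[0,0,0],[0,0,0],[0,0,0],[0,0,0],[0,0,0],[0,0,0]],"claw":[0,0,0,0,0,0,0,0,0,0]}'; python3 s.py; python3 q.py w10
```

```text
time_s: 17.75
tcp_pos: [566.3, 125.0, 140.1]
tool_rot: [-3.142, -0.524, -0.234]
wrist_force: [1.1, -0.9, -1.0]
gripper_width: 0.219
grasp_force: 78.5
tcp slope [ 522.   252.9 -139.7] Fslope [ 0.6 -0.7 -1.5]
TCP slope [ 522.   252.9 -139.6] head top mean [ 522.8  253.4 -141. ] circ [522.1 253. ] 11.2
head plane slopes deg [-0.38 -0.17]
tcp [566.3 125.  140.1] t 17.8 F [ 1.2 -1.8 -0.9] w 0.219 g 78.5
 mm tool [  1.2  -0.1 -54.6] units [ 0.04 -0.   -1.82] rot units [ 0.  0. -0.]
```

```bash
python3 -m pendant '{"slide":[[0,0,0.04],[0,0,0.04],[0,0,0.04],[0,0,0.04],[0,0,0]],"rot":[[0,0,0],[0,0,0],[0,0,0],[0,0,0],[0,0,0]],"claw":[0,0,0,0,0]}'; python3 s.py
```

```text
time_s: 18.3
tcp_pos: [567.1, 125.0, 139.7]
tool_rot: [3.14, -0.52, -0.236]
wrist_force: [-37.6, 0.5, 34.3]
gripper_width: 0.217
grasp_force: 84.3
tcp slope [ 522.5  253.  -140.4] Fslope [-14.7  -8.2  48.1]
```

```bash
python3 -m pendant '{"slide":[[0,0,-0.12],[0,0,0],[0,0,0],[0,0,0],[0,0,0],[0,0,-0.2],[0,0,-0.6],[0,0,-1],[0,0,-1],[0,0,-1],[0,0,-0.8],[0,0,0],[0,0,0]],"rot":[[0,0,0],[0,0,0],[0,0,0],[0,0,0],[0,0,0],[0,0,0],[0,0,0],[0,0,0],[0,0,0],[0,0,0],[0,0,0],[0,0,0],[0,0,0]],"claw":[0,0.5,0.5,0.5,0.5,0.5,0.5,0.5,0.5,0.5,0.5,0.5,0.5]}'; cat > x.py <<'E'
from h import *
im,d=eyes.get_image("wrist"); P=cloud("wrist",d); Q=P@M.T
cv2.imwrite("pics/w11c.png",cv2.resize(im[130:330,180:480],None,fx=2.6,fy=2.6,interpolation=cv2.INTER_CUBIC)[:,:,::-1])
hsv=cv2.cvtColor(im,cv2.COLOR_RGB2HSV); H,S,V=[hsv[...,i].astype(int) for i in range(3)]
m=((H>98)&(H<125)&(S>110)&(d>0)); m[:, :250]=0; m[:,420:]=0; m[:150]=0
q=Q[m]; t=q[abs(q[:,2]-np.percentile(q[:,2],80))<2]; print("head top",len(t),t.mean(0).round(1))
f=Q[(abs(Q[...,0]-542)<8)&(abs(Q[...,1]-253)<15)&(abs(Q[...,2]+162)<6)]; print("face n",len(f),np.median(f[:,2]).round(1))
o=((H>2)&(H<20)&(S>120)&(d>0)&(abs(Q[...,2]+92)<6)&(abs(Q[...,1]-392)<30)); q=Q[o]; print("handle",len(q),q.mean(0).round(1) if len(q) else "")
E
python3 s.py; python3 x.py
```

```text
time_s: 19.6
tcp_pos: [499.8, 141.1, 259.0]
tool_rot: [-3.141, -0.524, -0.234]
wrist_force: [0.1, -0.3, 0.1]
gripper_width: 0.499
grasp_force: 0.0
tcp slope [522.2 253.1  -2.4] Fslope [ 0.2 -0.3 -0. ]
head top 587 [ 520.9  252.6 -142.3]
face n 757 -164.4
handle 902 [522.9 390.8 -92.8]
```

View pics/w11c.png

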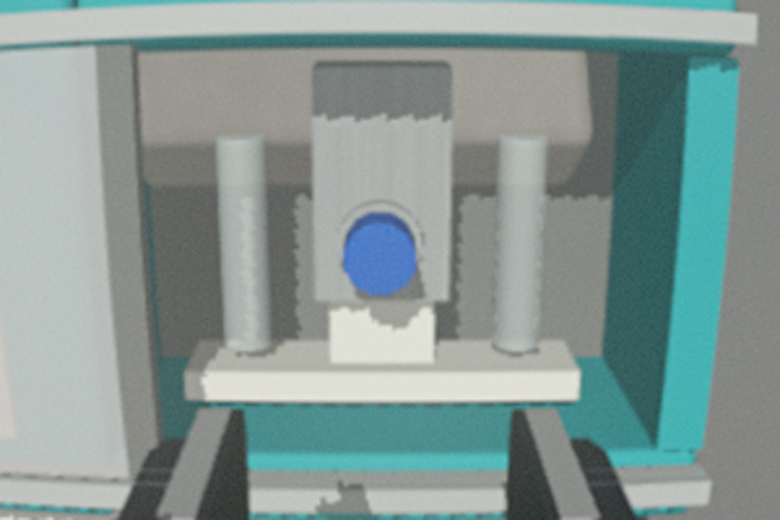

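The pin is seated: its head top is 22.1 mm above the fork face, which is flush. Now I regrasp the handle and shut the door.

```bash
python3 -m pendant '{"slide":[[0,-0.6,0],[0,-1,0],[0,-1,0],[0,-1,0],[0,-0.7,0],[0.03,-0.3,0],[0,0,0.6],[0,0,0.9],[0,0,0.9],[0,0,0.7],[0,0,0.29],[0,0,0],[0,0,0],[0,0,0],[0,0,0],[0,0,0],[0,0,0]],"rot":[[0,0,0],[0,0,0],[0,0,0],[0,0,0],[0,0,0],[0,0,0],[0,0,0],[0,0,0],[0,0,0],[0,0,0],[0,0,0],[0,0,0],[0,0,0],[0,0,0],[0,0,0],[0,0,0],[0,0,0]],"claw":[0.5,0.5,0.5,0.5,0.5,0.5,0.5,0.5,0.5,0.5,0.5,0.5,0,0,0,0,0]}' 40; python3 s.py
```

```text
time_s: 21.35
tcp_pos: [582.3, 263.7, 172.8]
tool_rot: [-3.14, -0.525, -0.235]
wrist_force: [-3.4, -0.9, 6.4]
gripper_width: 0.133
grasp_force: 42.1
tcp slope [ 524.1  391.5 -103. ] Fslope [ 0.5 -1.7  7. ]
```

```bash
python3 -m pendant '{"slide":[[0,0.3,0],[0,0.6,0],[0,0.6,0],[0,0.6,0],[0,0.6,0],[0,0.6,0],[0,0.5,0],[0,0.3,0],[0,0.2,0],[0,0.1,0],[0,0.1,0],[0,0.1,0],[0,0.1,0],[0,0.1,0],[0,0,0]],"rot":[[0,0,0],[0,0,0],[0,0,0],[0,0,0],[0,0,0],[0,0,0],[0,0,0],[0,0,0],[0,0,0],[0,0,0],[0,0,0],[0,0,0],[0,0,0],[0,0,0],[0,0,0]],"claw":[0,0,0,0,0,0,0,0,0,0,0,0,0,0,0]}'; python3 s.py
```

```text
time_s: 22.85
tcp_pos: [550.0, 127.6, 172.9]
tool_rot: [-3.127, -0.528, -0.238]
wrist_force: [3.9, 23.1, -0.5]
gripper_width: 0.136
grasp_force: 41.9
tcp slope [ 524.2  251.6 -103. ] Fslope [-1.6 23.4  0.4]
```

```bash
python3 -m pendant '{"slide":[[0,-0.1,0],[0,0,0],[0,0,0],[0,0,0],[0,0,0],[0,0,-0.6],[0,0,-1],[0,0,-1],[0,0,-0.9],[0,0,0],[0,0,0]],"rot":[[0,0,0],[0,0,0],[0,0,0],[0,0,0],[0,0,0],[0,0,0],[0,0,0],[0,0,0],[0,0,0],[0,0,0],[0,0,0]],"claw":[0,0,0.5,0.5,0.5,0.5,0.5,0.5,0.5,0.5,0.5]}'; python3 s.py; python3 w.py w12; python3 - <<'E'
from h import *
im,d=eyes.get_image("scene"); cv2.imwrite("pics/end.png",im[:,:,::-1])
E
```

```text
time_s: 23.95
tcp_pos: [498.2, 138.0, 262.1]
tool_rot: [-3.141, -0.524, -0.235]
wrist_force: [0.4, -0.1, -1.1]
gripper_width: 0.498
grasp_force: 0.0
tcp slope [523.  249.7   0.6] Fslope [-0.2 -0.  -1.2]
orange [321.68142857 243.44357143] 1400
[[ 498.2  500.6  525.6  546.1  546.4]
 [ 246.7  247.3  251.8  256.8  257.3]
 [-115.2 -102.6  -92.5  -91.3  -90.9]]
top 1290 [[498.8 523.7 545.7]
 [246.7 251.8 257.2]
 [-93.8 -92.4 -91.1]]
```

View pics/w12.png

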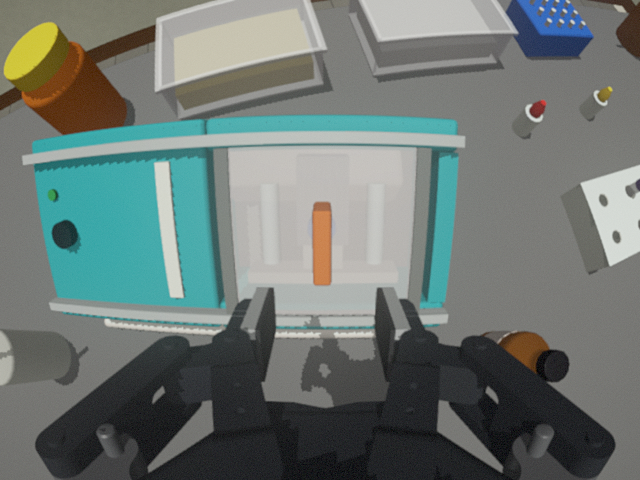

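The door is at its hard stop: it travelled 140 mm and the handle is at (321,243), above the fork. The bottles and droppers stand where they were, and the gripper is clear.

```bash
python3 -c "
from bench import r
print(r.job_done())"
```

```text
the job is handed in; nothing more can be done
None
```

The job is handed in: the pin sits flush in the fork and lug, the gripper let go of it, the guard is shut against its hard stop, and nothing else was touched, in about 24 s of the 69 s allowed.

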